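# Jar drawer: pull out and close the drying lids

### The arm

A 6-joint arm with a two-finger parallel gripper is mounted at the origin on the work surface. World frame = base frame: x ahead of the robot, y to its left, z up, the work surface at z = 0. Lengths are in mm, angles in rad, forces in N, time in s.
With the tool pointing down it reaches from about 275 to 750 mm from the base axis. Payload 10.2 kg.
Tool frame: the origin (TCP) lies between the finger pads; the fingertips stand 25 mm ahead of it and the grasp point (between the pads) lies 6 mm ahead of it; z points along the fingers, y is the line along which they close (so a half turn about z gives the same grasp; the last joint's range is limited). The gripper opens to 85 mm and grips with 20 to 120 N. Pads are 22 mm wide; open, the fingers measure 114 mm over their backs; the gripper's body (76 mm by 85 mm) begins 54 mm behind the grasp point. The pads swing forward as they close: fully open they stand 13 mm farther back than shut.
Start: joints at [0.924, 0.313, 1.498, -0, 1.331, -0.223], TCP at [215.907, 478.555, 256.294] pointing down, gripper open.
Joint ranges: [-2.94, 2.94], [-0.97, 2.17], [0.19, 2.56], [-1.23, 4.37], [0.02, 3.11], [-2.88, 2.88]. Speed limits (rad/s): [2.39, 2.39, 3.01, 3.14, 3.14, 3.14].

### API

Orientations are given as a unit quaternion [w, x, y, z].
In Python, from rig import ctrl, eyes, finish_job gives the robot as it stands.
- The arm moves only by the tool step_arm, never from a script. Its argument "increments" is a list of rows, each an object of numbers: "dx", "dy", "dz": the shift along the tool's x, y, z in units of 25 mm (1.0 is 25 mm); "wx", "wy", "wz": the turn, a rotation vector about the tool's x, y, z in units of 6 degrees (1.0 is 6 degrees). A call has 1 to 5 rows; each row shifts and turns the commanded pose from where the row before left it, along the tool's axes as they then stand; what a row does not reach is not made up. A row lasts 1/10 s, in which the tool goes at most 50 mm and 8.59 degrees, less where a joint would pass 70% of its speed; a pose out of reach is approached as far as the arm can. A call is refused whole if a number of a shift passes 1 or a number of a turn 1, either way. A call with a gripper value outside its range is refused whole. "fingers" is the finger opening in mm, from 0 to 85.4, set as the call begins (left out, the last holds). The fingers move at their own pace and stop on an object; "squeeze" is the grip in N (left out, the last holds). Time passes only in rows, so rows that do not move let the fingers close. It gives the time, the measured TCP pose, the force, the opening and the grip force at its end, in the units of the state.
- ctrl.sense(): the state, without advancing time (a new reading comes with each control period).
- eyes.capture(name): name is "scene" or "top" or "wrist"; returns a dict with "frame" (420x560x3 uint8, blue, green, red), "fx", "fy", "cx", "cy" (pixels), "R" (3x3) and "t" (3): a world point X has camera coordinates R X + t; the wrist camera has in their place "tool_from_camera" (4x4, takes a point from camera to tool coordinates, whose origin is the TCP and whose axes are the flange's). Camera axes: x right, y down, z forward; pixel columns grow to the right and rows downward; lengths in mm; the calibration is good to about 2 mm. A picture is of the moment at which its call begins: read the wrist's pose just before it. There is no depth.
- finish_job(): hands the job in; it is judged then, once.
Trained networks look in the newest picture that a camera, given by its name, has taken for a name from the list of things; names that differ only in an ending like _2 or _b are one class to them, and where a whole thing is asked for, a point or a joint stands for the part that bears it (a point fixed in the world has none). Each returns a list of dicts, best first, with "p" (0 to 1); they miss things now and then, are a little off and sometimes report something else, mostly with a low value. They report only what shows in the picture. A call takes as long as a camera call.
- eyes.cut_out(camera, label): "mask" (420x560 bool, what is visible of it).
- eyes.landmark_of(camera, label): "point" ([x, y, z] in mm, in the coordinates of the camera as it stood for that picture, good to about 4 mm: a listed point, or the origin of a listed thing).
The state is a dict: "time_s": time; "joints": joint angles; "dq": joint speeds; "tau": joint torques, N m; "eef_pos": TCP position; "ee_rot": TCP orientation; "force": force on the tool from outside, world axes, zero at the start; "wrist_torque": the same for the moment, N m; "grip_width": opening from 0.0 (shut) to 1.0 (fully open); "grip_force": force on a finger pad.
Only numpy, scipy, OpenCV 4.12 (cv2) and the standard library are available. Lean on these libraries where they do the work, as an engineer would, in place of code of your own. Each camera call takes 0.05 s, during which the arm holds its last target. There are 200 camera calls.

### The job

The grinding jars have dried overnight in the top drawer of the jar cabinet, and some of their white lids were left only resting loose. Pull that drawer all the way out to its stop, then press each lid that stands proud down until it is fully home, without slamming down on the jars. Leave the drawer out at its stop with the four jars upright in their wells, ready for the mill, and leave everything else as it is.

Things in the scene. Friction and masses are not known exactly. Their poses are not given: they have to be found in the camera images.
- cabinet: Bench-top steel jar cabinet, white carcass with two blue drawer fronts one above the other, fixed to the bench; 320 deep (its x), 270 wide (its y), 210 high. Origin: centre of its underside. Its front faces its own -x, 160 from the origin; both drawers slide out along its own -x. The flat top is 210 above the bench.
- top_handle (a point): Middle of the straight steel bar of the top drawer's bow handle, 180 above the bench. The bar runs along this frame's y, 130 long, 10 thick, its axis 42 in front of the blue drawer front: 37 clear between bar and front, open from above; a leg joins each end to the front. The front's top edge is 15, the cabinet's top 30 above the bar's axis. Moves with the drawer; axes as the cabinet's.
- top_drawer (a joint): How far the top drawer is out, in m: 0 shut, 0.215 at its stop. Slides with about 2.5 N of friction and some drag (about 4.5 kg moving with the jars), stays where left. Walls 58 high; a black insert has four round wells, 72 wide, 20 deep, for the jars: centres at x -84 and +20, y -55 and +55 in the cabinet's frame when shut, moving to -x with the drawer. Front's top edge 195 above the bench.
- low_drawer (a joint): How far the lower drawer is out, in m: 0 shut (as it starts), up to 0.215. It is not needed. Its bow handle is like the upper one, 54 above the bench, right below it.
- beaker: Empty glass beaker, 68 in diameter, 85 high, standing on the rear of the cabinet's top. Origin: centre of its underside.
- steel_cap: Loose stainless vessel cap with a stepped knob, 90 in diameter, 68 high, standing on the bench clear of the drawer's path. Origin: centre of its underside.
- white_cap: White plastic screw ring, 72 in diameter, 28 high, lying on the bench in front of the drawer's path. Origin: centre of its underside.
- jar_a: Stainless steel grinding jar with a white plug lid, 70 in diameter, 66 high without the lid, about 0.7 kg, standing loose in one of the drawer's four wells (which one varies), its underside 90 above the bench. Origin: centre of its underside; z up.
- lid_a (a joint): How far the lid of jar_a stands proud of its seat, in m: 0 fully home (flange down on the jar's rim), 0.009 to 0.013 when it only rests loose, its orange seal ring then showing below the flange. Pushed straight down it slides against about 8 N of steady friction, then meets the hard rim. Readings are noisy by about 2 mm.
- lid_a_top (a point): Centre of the flat top of the lid of jar_a. The lid's flange is 62 in diameter and 12 thick; its top is 168 above the bench when the lid is home.
- jar_b: Stainless steel grinding jar with a white plug lid, 70 in diameter, 66 high without the lid, about 0.7 kg, standing loose in one of the drawer's four wells (which one varies), its underside 90 above the bench. Origin: centre of its underside; z up.
- lid_b (a joint): How far the lid of jar_b stands proud of its seat, in m: 0 fully home (flange down on the jar's rim), 0.009 to 0.013 when it only rests loose, its orange seal ring then showing below the flange. Pushed straight down it slides against about 8 N of steady friction, then meets the hard rim. Readings are noisy by about 2 mm.
- lid_b_top (a point): Centre of the flat top of the lid of jar_b. The lid's flange is 62 in diameter and 12 thick; its top is 168 above the bench when the lid is home.
- jar_c: Stainless steel grinding jar with a white plug lid, 70 in diameter, 66 high without the lid, about 0.7 kg, standing loose in one of the drawer's four wells (which one varies), its underside 90 above the bench. Origin: centre of its underside; z up.
- lid_c (a joint): How far the lid of jar_c stands proud of its seat, in m: 0 fully home (flange down on the jar's rim), 0.009 to 0.013 when it only rests loose, its orange seal ring then showing below the flange. Pushed straight down it slides against about 8 N of steady friction, then meets the hard rim. Readings are noisy by about 2 mm.
- lid_c_top (a point): Centre of the flat top of the lid of jar_c. The lid's flange is 62 in diameter and 12 thick; its top is 168 above the bench when the lid is home.
- jar_d: Stainless steel grinding jar with a white plug lid, 70 in diameter, 66 high without the lid, about 0.7 kg, standing loose in one of the drawer's four wells (which one varies), its underside 90 above the bench. Origin: centre of its underside; z up.
- lid_d (a joint): How far the lid of jar_d stands proud of its seat, in m: 0 fully home (flange down on the jar's rim), 0.009 to 0.013 when it only rests loose, its orange seal ring then showing below the flange. Pushed straight down it slides against about 8 N of steady friction, then meets the hard rim. Readings are noisy by about 2 mm.
- lid_d_top (a point): Centre of the flat top of the lid of jar_d. The lid's flange is 62 in diameter and 12 thick; its top is 168 above the bench when the lid is home.

How it is judged:
By the outcome, as a careful person would: the job done as asked, in the order asked, and still so for the second after the job is handed in, with the robot touching nothing.
It also fails if it takes over 53 s, if anything falls off the work surface, if the arm or the gripper's body presses on something with over 40 N, if the wrist force passes 120 N, or if a joint passes its speed limit or range.

## Working session

There is one attempt and no reset: what is moved stays moved. The work goes in short steps, Python scripts to look and compute and a tool call to move; the robot and the scene stay as the last step left them, time stands still between calls to the robot, and variables do not carry over. Pictures are saved under pics/ and viewed, at most 10 in all, crops included, and the job is handed in when it is done.

Besides the shell and the picture viewer there is one more tool, called after "Emit:" as name([rows], argument=value, ...), one row to a line, values as JSON. step_arm: Moves the arm, as the interface text tells. Its arguments: {"type":"object","properties":{"increments":{"type":"array"},"fingers":{"type":"number"},"squeeze":{"type":"number"}},"required":["increments"]}

```bash
mkdir -p pics; ls
cat > h.py <<'E'
import numpy as np, cv2
from rig import ctrl, eyes, finish_job
from scipy.spatial.transform import Rotation as Ro
def w(cam,c,p):
    p=np.array(p)
    if cam!='wrist': return c['R'].T@(p-np.array(c['t']).ravel()) if isinstance(c['R'],np.ndarray) else np.array(c['R']).T@(p-np.array(c['t']).ravel())
    T=np.array(c['tool_from_camera']); s=c['s']
    q=s['ee_rot']; return np.array(s['eef_pos'])+Ro.from_quat([q[1],q[2],q[3],q[0]]).apply(T[:3,:3]@p+T[:3,3])
def cap(cam,save=None):
    s=ctrl.sense(); c=eyes.capture(cam); c['s']=s
    if save: cv2.imwrite('pics/'+save,c['frame'])
    return c
def lm(cam,c,l,n=4,pm=.3):
    for d in eyes.landmark_of(cam,l)[:n]:
        if d['p']>pm: print(cam,l,round(d['p'],2),np.round(w(cam,c,d['point']),1))
E
python3 - <<'E'
from h import *
s=ctrl.sense(); print({k:np.round(v,3) for k,v in s.items()})
for cam in ('scene','top'):
    c=cap(cam,cam+'0.png')
    for l in ('cabinet','top_handle','beaker','steel_cap','white_cap'): lm(cam,c,l,2)
a=cv2.imread('pics/scene0.png');b=cv2.imread('pics/top0.png')
cv2.imwrite('pics/both.png',cv2.resize(np.vstack([a,b]),(448,600)) if 0 else cv2.resize(np.hstack([a,b]),(800,300)))
E
```

```text
pics
{'time_s': np.float64(0.0), 'joints': array([ 0.924,  0.313,  1.498, -0.   ,  1.331, -0.223]), 'dq': array([ 0.001,  0.001, -0.001, -0.   ,  0.   , -0.001]), 'tau': array([ 0.0000e+00, -4.1226e+01, -2.5975e+01, -0.0000e+00,  4.0000e-03,
       -0.0000e+00]), 'eef_pos': array([215.77 , 478.354, 255.724]), 'ee_rot': array([-0.   ,  0.21 ,  0.978, -0.001]), 'force': array([0.265, 0.146, 0.074]), 'wrist_torque': array([0.008, 0.07 , 0.018]), 'grip_force': np.float64(0.0), 'grip_width': np.float64(1.002)}
scene cabinet 0.83 [603.9 417.8  -3.8]
scene top_handle 0.69 [588.1 218.5 177.8]
scene beaker 0.72 [561.4 514.  208.4]
scene steel_cap 0.88 [ 674.3 -316.8    1.6]
scene white_cap 0.57 [ 541.7 -359.3    0.8]
scene white_cap 0.44 [562.2 515.7 208.2]
top top_handle 0.67 [590.5 212.9 181.5]
top top_handle 0.6 [ 6.788e+02 -3.179e+02 -6.000e-01]
top beaker 0.93 [552.8 517.4 207.9]
top steel_cap 0.58 [ 680.3 -320.4   -3.1]
top white_cap 0.78 [ 541.5 -356.9    0. ]
```

View pics/both.png

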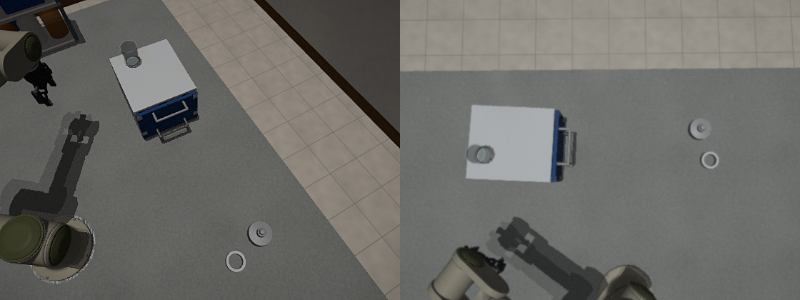

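Run:
```python
from h import *
def ray(c,u,v,z):
    R=np.array(c['R']);t=np.array(c['t']).ravel()
    d=R.T@np.array([(u-c['cx'])/c['fx'],(v-c['cy'])/c['fy'],1]);o=-R.T@t
    return o+d*(z-o[2])/d[2]
for cam in ('top','scene'):
    c=cap(cam); f=c['frame'].astype(int)
    m=((f.min(2)>(165 if cam=='top' else 165))).astype(np.uint8)
    n,l,st,_=cv2.connectedComponentsWithStats(cv2.morphologyEx(m,cv2.MORPH_OPEN,np.ones((3,3))))
    k=1+st[1:,4].argmax() ; h=cv2.convexHull(np.argwhere(l==k)[:,::-1].astype(np.int32))
    P=np.array([ray(c,u,v,210)[:2] for u,v in h[:,0]],np.float32)
    print(cam,st[k],cv2.minAreaRect(P), cv2.boxPoints(cv2.minAreaRect(P)).round())
    lm(cam,c,'top_handle',3,.2); lm(cam,c,'cabinet',3,.2)
    # handle mask axis
    for d in eyes.cut_out(cam,'top_handle')[:1]:
        print(d['p'],d['mask'].sum())
```

```text
top [  94  149  121  105 9743] ((600.1935424804688, 424.443115234375), (297.3039245605469, 262.43408203125), 87.29867553710938) [[462. 282.]
 [724. 270.]
 [738. 567.]
 [476. 579.]]
top top_handle 0.67 [591.9 216.5 183.3]
top cabinet 0.31 [556.2 517.7 208.9]
0.9 1208Traceback (most recent call last):
  File "<stdin>", line 10, in <module>
ValueError: attempt to get argmax of an empty sequence
```

Emit:
step_arm([
  {"wz":-0.9,"dz":-0.5},
  {"wz":-0.9,"dz":-0.5},
  {"wz":-0.9,"dz":-0.5},
  {"wz":-0.88},
  {"dx":-1,"dy":-0.6},
], fingers=40)

```text
invalid input at $.increments[0]: expected keys dx, dy, dz, wx, wy, wz
```

Emit:
step_arm([
  {"dx":-1,"dy":-1},
  {"dx":-1,"dy":-1},
  {"dx":-1,"dy":-1},
  {"dx":-1,"dy":-1},
  {"dx":-1,"dy":-1},
])

```text
invalid input at $.increments[0]: expected keys dx, dy, dz, wx, wy, wz
```

Emit:
step_arm([
  {"dx":-1,"dy":-1},
  {"dx":-1,"dy":-1},
  {"dx":-1,"dy":-1},
  {"dx":-1,"dy":-0.8},
  {"dx":-1,"dy":-0.8},
])

```text
invalid input at $.increments[0]: expected keys dx, dy, dz, wx, wy, wz
```

Emit:
step_arm([
  {"dx":-1},
  {"dx":-1},
  {"dx":-1},
  {"dx":-1},
  {},
])

```text
invalid input at $.increments[0]: expected keys dx, dy, dz, wx, wy, wz
```

Run:
```python
from h import *
c=cap('wrist','w1.png'); s=c['s']; print(s['time_s'],np.round(s['eef_pos'],1),s['ee_rot'],s['grip_width'])
lm('wrist',c,'top_handle',3,.2)
print(np.round(c['tool_from_camera'],2))
# handle bar direction
d=eyes.cut_out('wrist','top_handle')
q=s['ee_rot'];print(Ro.from_quat([q[1],q[2],q[3],q[0]]).as_matrix().round(3))
c=cap('top'); lm('top',c,'top_handle')
```

```text
0.85 [215.9 478.6 256.3] [6.41950735e-06 2.10306979e-01 9.77635400e-01 4.50837557e-07] 0.9991994152406709
[[  -0.     -0.97   -0.26   63.66]
 [   1.     -0.     -0.     -1.09]
 [   0.     -0.26    0.97 -117.91]
 [   0.      0.      0.      1.  ]]
[[-0.912  0.411  0.   ]
 [ 0.411  0.912 -0.   ]
 [-0.     0.    -1.   ]]
top top_handle 0.74 [589.3 213.8 182.5]
```

View pics/w1.png

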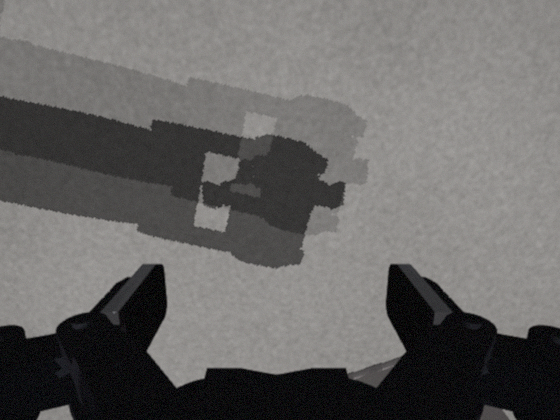

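The moves were refused because every row needs all six keys. The picture shows only bench and the gripper's shadow, with the fingers at about (150,280) and (400,280).

Emit:
step_arm([
  {"dx":0,"dy":0,"dz":-0.5,"wx":0,"wy":0,"wz":-0.9},
  {"dx":0,"dy":0,"dz":-0.5,"wx":0,"wy":0,"wz":-0.9},
  {"dx":0,"dy":0,"dz":-0.5,"wx":0,"wy":0,"wz":-0.9},
  {"dx":0,"dy":0,"dz":0,"wx":0,"wy":0,"wz":-0.9},
  {"dx":-1,"dy":-0.6,"dz":0,"wx":0,"wy":0,"wz":0},
], fingers=40)

```text
time_s: 1.6
eef_pos: [238.9, 463.2, 294.2]
ee_rot: [0.0, 0.02, 1.0, 0.001]
force: [1.0, -0.2, 0.0]
grip_width: 0.47
grip_force: 0.0
```

Emit:
step_arm([
  {"dx":-1,"dy":-1,"dz":0,"wx":0,"wy":0,"wz":0},
  {"dx":-1,"dy":-1,"dz":0,"wx":0,"wy":0,"wz":0},
  {"dx":-1,"dy":-1,"dz":0,"wx":0,"wy":0,"wz":0},
  {"dx":-1,"dy":-1,"dz":0,"wx":0,"wy":0,"wz":0},
  {"dx":-1,"dy":-1,"dz":0,"wx":0,"wy":0,"wz":0},
])

```text
time_s: 2.1
eef_pos: [359.9, 330.5, 293.9]
ee_rot: [0.0, 0.023, 1.0, 0.0]
force: [0.1, 0.2, -0.4]
grip_width: 0.466
grip_force: 0.0
```

Emit:
step_arm([
  {"dx":-1,"dy":-1,"dz":0,"wx":0,"wy":0,"wz":0},
  {"dx":-1,"dy":-1,"dz":0,"wx":0,"wy":0,"wz":0},
  {"dx":-1,"dy":-1,"dz":0,"wx":0,"wy":0,"wz":0},
  {"dx":-1,"dy":-0.8,"dz":0,"wx":0,"wy":0,"wz":0},
  {"dx":-1,"dy":-0.8,"dz":0,"wx":0,"wy":0,"wz":0},
])

```text
time_s: 2.6
eef_pos: [479.5, 209.8, 293.9]
ee_rot: [0.0, 0.024, 1.0, 0.0]
force: [0.0, 0.5, -0.4]
grip_width: 0.465
grip_force: 0.0
```

Emit:
step_arm([
  {"dx":-1,"dy":0,"dz":0,"wx":0,"wy":0,"wz":0},
  {"dx":-1,"dy":0,"dz":0,"wx":0,"wy":0,"wz":0},
  {"dx":-1,"dy":0,"dz":0,"wx":0,"wy":0,"wz":0},
  {"dx":-1,"dy":0,"dz":0,"wx":0,"wy":0,"wz":0},
  {"dx":0,"dy":0,"dz":0,"wx":0,"wy":0,"wz":0},
])

```text
time_s: 3.1
eef_pos: [580.4, 205.6, 292.6]
ee_rot: [-0.0, 0.024, 1.0, -0.0]
force: [0.5, 0.3, -0.1]
grip_width: 0.472
grip_force: 0.0
```

Run:
```python
from h import *
c=cap('wrist','w2.png'); s=c['s']; print(s['time_s'],np.round(s['eef_pos'],1),s['ee_rot'],s['grip_width'],np.round(s['joints'],2))
lm('wrist',c,'top_handle',3,.2)
q=s['ee_rot'];print(Ro.from_quat([q[1],q[2],q[3],q[0]]).as_matrix().round(3))
```

```text
3.1 [580.4 205.6 292.6] [-3.90234756e-04  2.40155976e-02  9.99711495e-01 -1.62620273e-04] 0.4724196287821885 [ 0.15  0.5   1.13 -0.    1.51 -1.37]
wrist top_handle 0.81 [590.5 215.5 178.4]
[[-0.999  0.048 -0.001]
 [ 0.048  0.999 -0.   ]
 [ 0.001 -0.    -1.   ]]
```

View pics/w2.png

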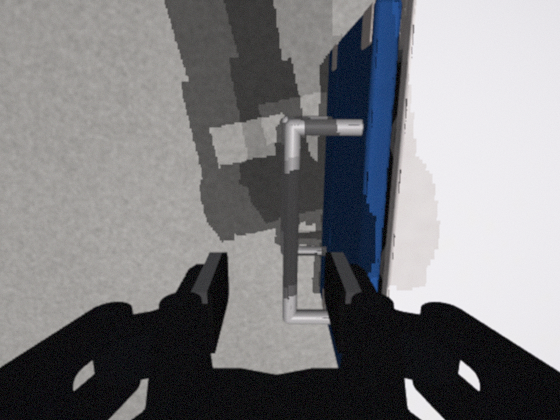

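The handle bar runs vertically at column 291, rows 125 to 315, parallel to the pads. The drawer front is to its right.

Run:
```python
from h import *
c=cap('wrist'); lm('wrist',c,'top_handle',3,.2)
for u,v in((291,130),(291,220),(291,310)):
    d=np.array([(u-c['cx'])/c['fx'],(v-c['cy'])/c['fy'],1]); o=w('wrist',c,[0,0,0]); e=w('wrist',c,d)-o
    print((o+e*(180-o[2])/e[2]).round(1))
```

```text
wrist top_handle 0.71 [587.6 214.1 176.5]
[526.  216.1 180. ]
[583.8 213.9 180. ]
[649.7 211.5 180. ]
```

Emit:
step_arm([
  {"dx":-0.3,"dy":0.35,"dz":0.5,"wx":0,"wy":0,"wz":0},
  {"dx":0,"dy":0,"dz":0.9,"wx":0,"wy":0,"wz":0},
  {"dx":0,"dy":0,"dz":0.9,"wx":0,"wy":0,"wz":0},
  {"dx":0,"dy":0,"dz":0.7,"wx":0,"wy":0,"wz":0},
  {"dx":0,"dy":0,"dz":0.6,"wx":0,"wy":0,"wz":0},
])

```text
time_s: 3.8
eef_pos: [585.6, 214.9, 203.3]
ee_rot: [-0.0, 0.023, 1.0, -0.0]
force: [0.3, -0.1, -0.1]
grip_width: 0.469
grip_force: 0.0
```

Emit:
step_arm([
  {"dx":0,"dy":0,"dz":0.3,"wx":0,"wy":0,"wz":0},
  {"dx":0,"dy":0,"dz":0.3,"wx":0,"wy":0,"wz":0},
  {"dx":0,"dy":0,"dz":0,"wx":0,"wy":0,"wz":0},
])

```text
time_s: 4.1
eef_pos: [586.1, 214.7, 188.5]
ee_rot: [-0.0, 0.023, 1.0, -0.0]
force: [0.2, 0.4, 0.1]
grip_width: 0.469
grip_force: 0.0
```

Emit:
step_arm([
  {"dx":0,"dy":0,"dz":0,"wx":0,"wy":0,"wz":0},
  {"dx":0,"dy":0,"dz":0,"wx":0,"wy":0,"wz":0},
  {"dx":0,"dy":0,"dz":0,"wx":0,"wy":0,"wz":0},
  {"dx":0,"dy":0,"dz":0,"wx":0,"wy":0,"wz":0},
], fingers=0, squeeze=30)

```text
time_s: 4.5
eef_pos: [586.7, 214.8, 189.6]
ee_rot: [0.001, 0.023, 1.0, 0.0]
force: [-1.1, 0.7, 4.1]
grip_width: 0.099
grip_force: 29.3
```

Emit:
step_arm([
  {"dx":0,"dy":-0.1,"dz":0,"wx":0,"wy":0,"wz":0},
  {"dx":0,"dy":-0.2,"dz":0,"wx":0,"wy":0,"wz":0},
  {"dx":0,"dy":-0.3,"dz":0,"wx":0,"wy":0,"wz":0},
  {"dx":0,"dy":-0.3,"dz":0,"wx":0,"wy":0,"wz":0},
  {"dx":0,"dy":-0.3,"dz":0,"wx":0,"wy":0,"wz":0},
])

```text
time_s: 5.0
eef_pos: [585.1, 184.7, 189.6]
ee_rot: [0.0, 0.023, 1.0, 0.0]
force: [-1.6, 2.7, 6.1]
grip_width: 0.102
grip_force: 29.8
```

Emit:
step_arm([
  {"dx":0,"dy":-0.35,"dz":0,"wx":0,"wy":0,"wz":0},
  {"dx":0,"dy":-0.35,"dz":0,"wx":0,"wy":0,"wz":0},
  {"dx":0,"dy":-0.35,"dz":0,"wx":0,"wy":0,"wz":0},
  {"dx":0,"dy":-0.35,"dz":0,"wx":0,"wy":0,"wz":0},
  {"dx":0,"dy":-0.35,"dz":0,"wx":0,"wy":0,"wz":0},
])

```text
time_s: 5.5
eef_pos: [582.8, 141.0, 189.5]
ee_rot: [0.0, 0.023, 1.0, 0.0]
force: [-2.9, 3.0, 7.6]
grip_width: 0.1
grip_force: 29.8
```

Emit:
step_arm([
  {"dx":0,"dy":-0.35,"dz":0,"wx":0,"wy":0,"wz":0},
  {"dx":0,"dy":-0.35,"dz":0,"wx":0,"wy":0,"wz":0},
  {"dx":0,"dy":-0.35,"dz":0,"wx":0,"wy":0,"wz":0},
  {"dx":0,"dy":-0.35,"dz":0,"wx":0,"wy":0,"wz":0},
  {"dx":0,"dy":-0.35,"dz":0,"wx":0,"wy":0,"wz":0},
])

```text
time_s: 6.0
eef_pos: [580.5, 97.4, 189.5]
ee_rot: [-0.0, 0.023, 1.0, 0.0]
force: [-4.9, 3.1, 9.0]
grip_width: 0.103
grip_force: 29.9
```

Emit:
step_arm([
  {"dx":0,"dy":-0.35,"dz":0,"wx":0,"wy":0,"wz":0},
  {"dx":0,"dy":-0.35,"dz":0,"wx":0,"wy":0,"wz":0},
  {"dx":0,"dy":-0.35,"dz":0,"wx":0,"wy":0,"wz":0},
  {"dx":0,"dy":-0.35,"dz":0,"wx":0,"wy":0,"wz":0},
  {"dx":0,"dy":-0.3,"dz":0,"wx":0,"wy":0,"wz":0},
])

```text
time_s: 6.5
eef_pos: [578.2, 54.7, 189.5]
ee_rot: [-0.001, 0.023, 1.0, 0.0]
force: [-6.4, 3.1, 8.8]
grip_width: 0.109
grip_force: 30.1
```

Emit:
step_arm([
  {"dx":0,"dy":-0.25,"dz":0,"wx":0,"wy":0,"wz":0},
  {"dx":0,"dy":-0.25,"dz":0,"wx":0,"wy":0,"wz":0},
  {"dx":0,"dy":-0.25,"dz":0,"wx":0,"wy":0,"wz":0},
  {"dx":0,"dy":-0.2,"dz":0,"wx":0,"wy":0,"wz":0},
  {"dx":0,"dy":-0.2,"dz":0,"wx":0,"wy":0,"wz":0},
])

```text
time_s: 7.0
eef_pos: [576.7, 26.2, 189.5]
ee_rot: [-0.001, 0.023, 1.0, 0.0]
force: [-8.4, 3.6, 10.4]
grip_width: 0.101
grip_force: 30.1
```

Emit:
step_arm([
  {"dx":0.05,"dy":-0.2,"dz":0,"wx":0,"wy":0,"wz":0},
  {"dx":0.05,"dy":-0.2,"dz":0,"wx":0,"wy":0,"wz":0},
  {"dx":0.02,"dy":-0.2,"dz":0,"wx":0,"wy":0,"wz":0},
  {"dx":0,"dy":-0.15,"dz":0,"wx":0,"wy":0,"wz":0},
  {"dx":0,"dy":-0.15,"dz":0,"wx":0,"wy":0,"wz":0},
])

```text
time_s: 7.5
eef_pos: [575.2, 3.5, 189.6]
ee_rot: [0.003, 0.024, 1.0, -0.0]
force: [9.0, 1.4, 1.8]
grip_width: 0.102
grip_force: 29.4
```

Emit:
step_arm([
  {"dx":0,"dy":-0.1,"dz":0,"wx":0,"wy":0,"wz":0},
  {"dx":0,"dy":-0.1,"dz":0,"wx":0,"wy":0,"wz":0},
  {"dx":0,"dy":0,"dz":0,"wx":0,"wy":0,"wz":0},
])

```text
time_s: 7.8
eef_pos: [575.0, 0.0, 189.6]
ee_rot: [0.003, 0.023, 1.0, 0.002]
force: [11.1, 10.1, 2.3]
grip_width: 0.101
grip_force: 29.7
```

Emit:
step_arm([
  {"dx":-0.05,"dy":-0.08,"dz":0,"wx":0,"wy":0,"wz":0},
  {"dx":0,"dy":0,"dz":0,"wx":0,"wy":0,"wz":0},
])

```text
time_s: 8.0
eef_pos: [575.1, -0.1, 189.5]
ee_rot: [0.001, 0.023, 1.0, 0.003]
force: [3.6, 19.5, 6.2]
grip_width: 0.099
grip_force: 30.4
```

The drawer is hard against its stop: the force rises with no travel. I'll relax, release and go up.

Emit:
step_arm([
  {"dx":0,"dy":0.1,"dz":0,"wx":0,"wy":0,"wz":0},
  {"dx":0,"dy":0,"dz":0,"wx":0,"wy":0,"wz":0},
])

```text
time_s: 8.2
eef_pos: [575.1, 0.1, 189.6]
ee_rot: [0.001, 0.023, 1.0, 0.001]
force: [1.5, 7.1, 6.4]
grip_width: 0.099
grip_force: 30.3
```

Emit:
step_arm([
  {"dx":0,"dy":0,"dz":0,"wx":0,"wy":0,"wz":0},
  {"dx":0,"dy":0,"dz":0,"wx":0,"wy":0,"wz":0},
  {"dx":0,"dy":0,"dz":0,"wx":0,"wy":0,"wz":0},
], fingers=38)

```text
time_s: 8.5
eef_pos: [574.4, -1.1, 188.4]
ee_rot: [-0.001, 0.024, 1.0, -0.0]
force: [-0.3, 0.2, 0.1]
grip_width: 0.443
grip_force: 0.0
```

Emit:
step_arm([
  {"dx":0,"dy":0,"dz":-0.4,"wx":0,"wy":0,"wz":0},
  {"dx":0,"dy":0,"dz":-0.8,"wx":0,"wy":0,"wz":0},
  {"dx":0,"dy":0,"dz":-1,"wx":0,"wy":0,"wz":0},
  {"dx":0,"dy":0,"dz":-1,"wx":0,"wy":0,"wz":0},
  {"dx":0,"dy":0,"dz":-1,"wx":0,"wy":0,"wz":0},
])

```text
time_s: 9.0
eef_pos: [574.5, -0.9, 295.6]
ee_rot: [0.0, 0.023, 1.0, -0.0]
force: [-0.3, -0.1, -0.1]
grip_width: 0.444
grip_force: 0.0
```

Emit:
step_arm([
  {"dx":0.5,"dy":1,"dz":-1,"wx":0,"wy":0,"wz":0},
  {"dx":0.5,"dy":1,"dz":-1,"wx":0,"wy":0,"wz":0},
  {"dx":0.5,"dy":1,"dz":-1,"wx":0,"wy":0,"wz":0},
  {"dx":0.5,"dy":1,"dz":-1,"wx":0,"wy":0,"wz":0},
  {"dx":0,"dy":0,"dz":0,"wx":0,"wy":0,"wz":0},
], fingers=0)

```text
time_s: 9.5
eef_pos: [528.6, 103.7, 398.4]
ee_rot: [0.004, 0.022, 1.0, 0.0]
force: [0.6, -0.2, -0.3]
grip_width: 0.003
grip_force: 0.0
```

```bash
cat > look.py <<'E'
import sys
from h import *
n=sys.argv[1]
for cam in ('wrist','top','scene'):
    c=cap(cam,f'{cam}_{n}.png')
    if cam=='wrist': print(c['s']['time_s'],np.round(c['s']['eef_pos'],1))
    lm(cam,c,'lid_a_top',6); lm(cam,c,'jar_a',6); lm(cam,c,'top_handle',1)
E
python3 look.py 3
```

```text
9.5 [528.6 103.7 398.4]
wrist lid_a_top 0.72 [645.9 219.4 182.3]
wrist jar_a 0.97 [649.1 214.9  90.3]
wrist jar_a 0.84 [539.  221.1  93.6]
wrist jar_a 0.84 [641.  111.8  92.8]
wrist jar_a 0.78 [531.8 121.4  91.3]
wrist top_handle 0.89 [575.8   2.6 178.4]
top lid_a_top 0.75 [643.  216.6 180.2]
top jar_a 0.96 [644.  218.1  92.9]
top jar_a 0.62 [535.1 224.2  93.1]
top jar_a 0.56 [636.8 118.5  92.8]
top top_handle 0.94 [5.823e+02 5.000e-01 1.817e+02]
scene lid_a_top 0.69 [648.1 221.1 174.9]
scene jar_a 0.96 [637.6 113.2  91.8]
scene jar_a 0.71 [645.9 218.3  93.6]
scene jar_a 0.7 [533.3 223.2  90.2]
scene jar_a 0.61 [526.8 119.5  86.6]
scene top_handle 0.56 [577.4   3.8 179.8]
```

View pics/wrist_3.png

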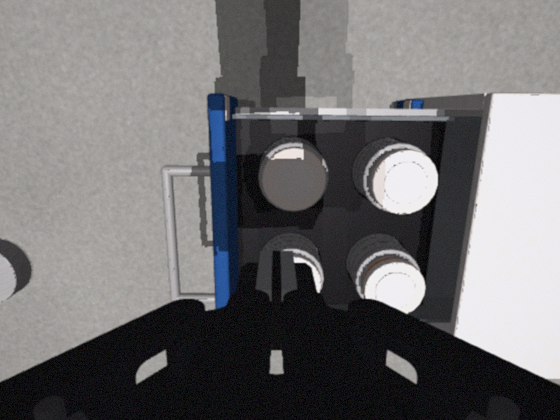

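The wrist picture shows four white-lidded jars at about (293,175), (400,178), (292,270) and (390,285). The gripper's shadow covers the first and the third is partly behind the fingers. No orange ring is obvious from this steep angle, so I'll check the scene camera and colours.

Run:
```python
import cv2,numpy as np
for f in('wrist_3','top_3','scene_3'):
    a=cv2.imread(f'pics/{f}.png');h=cv2.cvtColor(a,cv2.COLOR_BGR2HSV)
    m=((h[...,0]>3)&(h[...,0]<22)&(h[...,1]>110)&(h[...,2]>60)).astype(np.uint8)
    n,l,st,ce=cv2.connectedComponentsWithStats(m); print(f,[(st[i].tolist()) for i in range(1,n) if st[i,4]>2])
a=cv2.imread('pics/scene_3.png')[30:230,150:330];b=cv2.imread('pics/wrist_3.png')[110:330,210:470]
cv2.imwrite('pics/c3.png',np.hstack([cv2.resize(a,(400,444)),cv2.resize(b,(400,444))]))
```

```text
wrist_3 [[386, 258, 3, 1, 3], [368, 260, 14, 11, 16]]
top_3 []
scene_3 [[58, 16, 16, 9, 53]]
```

View pics/c3.png

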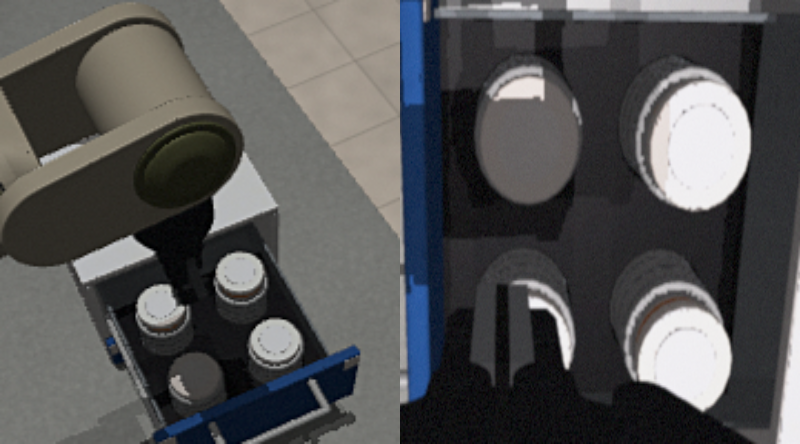

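Emit:
step_arm([
  {"dx":0.95,"dy":0.8,"dz":1,"wx":0,"wy":0,"wz":0},
  {"dx":0.95,"dy":0.8,"dz":1,"wx":0,"wy":0,"wz":0},
  {"dx":0.95,"dy":0.8,"dz":1,"wx":0,"wy":0,"wz":0},
  {"dx":0,"dy":0,"dz":0.8,"wx":0,"wy":-1,"wz":0},
  {"dx":0,"dy":0,"dz":0,"wx":0,"wy":-1,"wz":0},
])

```text
time_s: 10.6
eef_pos: [460.0, 165.1, 296.4]
ee_rot: [0.104, 0.023, 0.994, -0.003]
force: [0.8, -0.1, 0.2]
grip_width: -0.001
grip_force: 0.0
```

Emit:
step_arm([
  {"dx":0,"dy":0,"dz":0,"wx":0,"wy":-1,"wz":0},
  {"dx":0,"dy":0,"dz":0,"wx":0,"wy":-1,"wz":0},
  {"dx":0,"dy":0,"dz":0,"wx":0,"wy":-1,"wz":0},
  {"dx":0,"dy":0,"dz":0,"wx":0,"wy":0,"wz":0},
])

```text
time_s: 11.0
eef_pos: [459.6, 164.9, 298.2]
ee_rot: [0.259, 0.022, 0.966, -0.006]
force: [-0.3, -0.3, 0.6]
grip_width: 0.0
grip_force: 0.0
```

```bash
python3 look.py 4;python3 - <<'E'
import cv2,numpy as np
for f in('wrist_4','scene_4'):
    a=cv2.imread(f'pics/{f}.png');h=cv2.cvtColor(a,cv2.COLOR_BGR2HSV)
    m=((h[...,0]>3)&(h[...,0]<22)&(h[...,1]>110)&(h[...,2]>60)).astype(np.uint8)
    n,l,st,ce=cv2.connectedComponentsWithStats(m); print(f,[(st[i].tolist()) for i in range(1,n) if st[i,4]>4])
E
```

```text
11.0 [459.6 164.9 298.2]
wrist lid_a_top 0.69 [642.5 219.6 181.2]
wrist jar_a 0.79 [536.3 224.   91.4]
wrist jar_a 0.74 [640.2 111.3  90.5]
wrist jar_a 0.63 [530.8 121.2  88.9]
wrist top_handle 0.84 [579.   -1.8 176.1]
top lid_a_top 0.58 [645.4 219.4 177.9]
top jar_a 0.87 [528.8 121.1  89.2]
top jar_a 0.87 [637.5 118.5  90.3]
top jar_a 0.84 [536.2 224.9  95.4]
top jar_a 0.66 [640.4 219.1  94.3]
top top_handle 0.83 [579.8   2.1 181.3]
scene lid_a_top 0.78 [644.9 219.1 175.5]
scene lid_a_top 0.34 [535.2 225.9 180.1]
scene jar_a 0.93 [645.1 222.6  89.8]
scene jar_a 0.78 [640.1 115.5  92.4]
scene jar_a 0.75 [534.7 221.8  91.9]
scene jar_a 0.57 [525.8 121.6  88.8]
scene top_handle 0.8 [579.8   6.3 177.5]
wrist_4 [[325, 161, 67, 23, 196], [313, 259, 56, 16, 206], [201, 300, 26, 9, 133], [46, 303, 54, 10, 244], [0, 305, 5, 2, 8], [0, 305, 17, 10, 49], [36, 304, 6, 2, 7], [121, 305, 6, 6, 13], [128, 305, 20, 7, 69], [18, 306, 6, 4, 9], [112, 306, 5, 3, 7], [118, 306, 2, 3, 5], [104, 308, 3, 2, 5], [109, 308, 3, 5, 8], [113, 309, 4, 4, 5], [15, 311, 4, 2, 6], [20, 310, 3, 3, 5], [117, 311, 7, 4, 13], [128, 312, 6, 3, 8], [49, 315, 4, 2, 5], [134, 314, 6, 1, 6]]
scene_4 []
```

View pics/wrist_4.png

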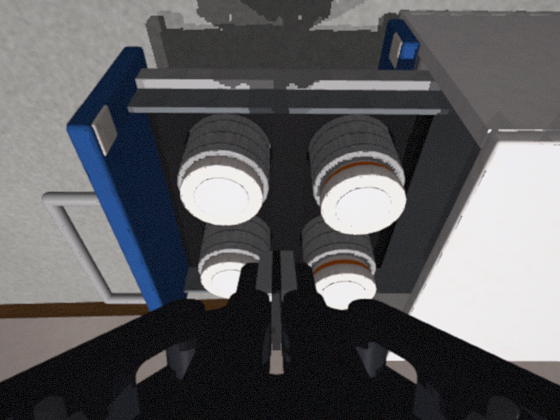

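The wrist picture shows an orange ring under the two cabinet-side lids, at (360,165) and (345,265). The two handle-side lids, at (222,165) and (233,275), show none. So I'll press only the rear two, at about (535.5, 223.5) and (644.5, 219).

Emit:
step_arm([
  {"dx":0,"dy":0,"dz":0,"wx":0,"wy":1,"wz":0},
  {"dx":0,"dy":0,"dz":0,"wx":0,"wy":1,"wz":0},
  {"dx":0,"dy":0,"dz":0,"wx":0,"wy":1,"wz":0},
  {"dx":0,"dy":0,"dz":0,"wx":0,"wy":1,"wz":0},
  {"dx":0,"dy":0,"dz":0,"wx":0,"wy":1,"wz":0},
])

```text
time_s: 12.1
eef_pos: [461.1, 164.8, 299.1]
ee_rot: [-0.002, 0.023, 1.0, 0.0]
force: [0.2, -0.2, -0.3]
grip_width: 0.002
grip_force: 0.0
```

Emit:
step_arm([
  {"dx":-0.98,"dy":0.83,"dz":0.5,"wx":0,"wy":0,"wz":0},
  {"dx":-0.98,"dy":0.83,"dz":0.8,"wx":0,"wy":0,"wz":0},
  {"dx":-0.96,"dy":0.82,"dz":0.8,"wx":0,"wy":0,"wz":0},
  {"dx":0,"dy":0,"dz":0.5,"wx":0,"wy":0,"wz":0},
  {"dx":0,"dy":0,"dz":0,"wx":0,"wy":0,"wz":0},
])

```text
time_s: 12.6
eef_pos: [536.1, 223.2, 231.6]
ee_rot: [-0.002, 0.023, 1.0, -0.001]
force: [-0.6, 0.2, -0.2]
grip_width: 0.003
grip_force: 0.0
```

Emit:
step_arm([
  {"dx":0,"dy":0,"dz":0.3,"wx":0,"wy":0,"wz":0},
  {"dx":0,"dy":0,"dz":0.3,"wx":0,"wy":0,"wz":0},
  {"dx":0,"dy":0,"dz":0.2,"wx":0,"wy":0,"wz":0},
  {"dx":0,"dy":0,"dz":0.1,"wx":0,"wy":0,"wz":0},
  {"dx":0,"dy":0,"dz":0.05,"wx":0,"wy":0,"wz":0},
])

```text
time_s: 13.1
eef_pos: [536.7, 223.2, 210.1]
ee_rot: [0.0, 0.023, 1.0, 0.0]
force: [-0.4, -0.3, -0.9]
grip_width: 0.001
grip_force: 0.0
```

Emit:
step_arm([
  {"dx":0,"dy":0,"dz":0.05,"wx":0,"wy":0,"wz":0},
  {"dx":0,"dy":0,"dz":0.05,"wx":0,"wy":0,"wz":0},
  {"dx":0,"dy":0,"dz":0.05,"wx":0,"wy":0,"wz":0},
  {"dx":0,"dy":0,"dz":0.05,"wx":0,"wy":0,"wz":0},
  {"dx":0,"dy":0,"dz":0.05,"wx":0,"wy":0,"wz":0},
])

```text
time_s: 13.6
eef_pos: [536.8, 223.2, 203.7]
ee_rot: [0.0, 0.023, 1.0, -0.0]
force: [-0.2, 0.0, -0.1]
grip_width: 0.001
grip_force: 0.0
```

Emit:
step_arm([
  {"dx":0,"dy":0,"dz":0.05,"wx":0,"wy":0,"wz":0},
  {"dx":0,"dy":0,"dz":0.05,"wx":0,"wy":0,"wz":0},
  {"dx":0,"dy":0,"dz":0.05,"wx":0,"wy":0,"wz":0},
  {"dx":0,"dy":0,"dz":0.05,"wx":0,"wy":0,"wz":0},
  {"dx":0,"dy":0,"dz":0.05,"wx":0,"wy":0,"wz":0},
])

```text
time_s: 14.1
eef_pos: [536.9, 223.3, 198.6]
ee_rot: [0.0, 0.023, 1.0, 0.0]
force: [-3.5, -1.0, 8.1]
grip_width: -0.002
grip_force: 3.8
```

Emit:
step_arm([
  {"dx":0,"dy":0,"dz":0.05,"wx":0,"wy":0,"wz":0},
  {"dx":0,"dy":0,"dz":0.05,"wx":0,"wy":0,"wz":0},
  {"dx":0,"dy":0,"dz":0.05,"wx":0,"wy":0,"wz":0},
])

```text
time_s: 14.4
eef_pos: [536.8, 223.3, 194.8]
ee_rot: [0.0, 0.023, 1.0, 0.0]
force: [-3.3, -0.9, 7.3]
grip_width: -0.004
grip_force: 3.8
```

Emit:
step_arm([
  {"dx":0,"dy":0,"dz":0.04,"wx":0,"wy":0,"wz":0},
  {"dx":0,"dy":0,"dz":0.04,"wx":0,"wy":0,"wz":0},
])

```text
time_s: 14.6
eef_pos: [536.9, 223.3, 192.9]
ee_rot: [0.0, 0.023, 1.0, 0.0]
force: [-4.6, -1.4, 17.6]
grip_width: -0.0
grip_force: 8.5
```

Emit:
step_arm([
  {"dx":0,"dy":0,"dz":0.03,"wx":0,"wy":0,"wz":0},
  {"dx":0,"dy":0,"dz":0,"wx":0,"wy":0,"wz":0},
])

```text
time_s: 14.8
eef_pos: [536.9, 223.3, 193.0]
ee_rot: [0.001, 0.023, 1.0, 0.0]
force: [-4.9, -2.1, 12.9]
grip_width: -0.002
grip_force: 6.7
```

Emit:
step_arm([
  {"dx":0,"dy":0,"dz":0.04,"wx":0,"wy":0,"wz":0},
  {"dx":0,"dy":0,"dz":0.04,"wx":0,"wy":0,"wz":0},
  {"dx":0,"dy":0,"dz":0,"wx":0,"wy":0,"wz":0},
])

```text
time_s: 15.1
eef_pos: [537.1, 223.6, 192.8]
ee_rot: [0.002, 0.023, 1.0, 0.0]
force: [-8.9, -1.7, 26.2]
grip_width: -0.005
grip_force: 12.9
```

Home: 26 N with no further travel and the tip at 168. On to the second lid.

Emit:
step_arm([
  {"dx":0,"dy":0,"dz":-0.15,"wx":0,"wy":0,"wz":0},
  {"dx":0,"dy":0,"dz":-0.2,"wx":0,"wy":0,"wz":0},
  {"dx":0,"dy":0,"dz":-0.5,"wx":0,"wy":0,"wz":0},
  {"dx":0,"dy":0,"dz":-0.6,"wx":0,"wy":0,"wz":0},
  {"dx":-0.3,"dy":0,"dz":-0.4,"wx":0,"wy":0,"wz":0},
])

```text
time_s: 15.6
eef_pos: [544.3, 223.1, 237.0]
ee_rot: [0.0, 0.023, 1.0, 0.0]
force: [-0.2, 0.3, 0.9]
grip_width: -0.001
grip_force: 0.0
```

Emit:
step_arm([
  {"dx":-1,"dy":0,"dz":0,"wx":0,"wy":0,"wz":0},
  {"dx":-1,"dy":0,"dz":0,"wx":0,"wy":0,"wz":0},
  {"dx":-1,"dy":0,"dz":0,"wx":0,"wy":0,"wz":0},
  {"dx":-1,"dy":0,"dz":0,"wx":0,"wy":0,"wz":0},
  {"dx":0,"dy":0,"dz":0,"wx":0,"wy":0,"wz":0},
])

```text
time_s: 16.1
eef_pos: [646.0, 217.5, 234.5]
ee_rot: [-0.0, 0.024, 1.0, -0.0]
force: [-0.3, -0.4, -0.0]
grip_width: 0.0
grip_force: 0.0
```

Emit:
step_arm([
  {"dx":0,"dy":0,"dz":0.3,"wx":0,"wy":0,"wz":0},
  {"dx":0,"dy":0,"dz":0.3,"wx":0,"wy":0,"wz":0},
  {"dx":0,"dy":0,"dz":0.2,"wx":0,"wy":0,"wz":0},
  {"dx":0,"dy":0,"dz":0.1,"wx":0,"wy":0,"wz":0},
  {"dx":0,"dy":0,"dz":0.05,"wx":0,"wy":0,"wz":0},
])

```text
time_s: 16.6
eef_pos: [643.9, 218.3, 211.4]
ee_rot: [-0.0, 0.023, 1.0, -0.0]
force: [1.1, -0.2, -0.4]
grip_width: -0.001
grip_force: 0.0
```

Emit:
step_arm([
  {"dx":0,"dy":0,"dz":0.05,"wx":0,"wy":0,"wz":0},
  {"dx":0,"dy":0,"dz":0.05,"wx":0,"wy":0,"wz":0},
  {"dx":0,"dy":0,"dz":0.05,"wx":0,"wy":0,"wz":0},
  {"dx":0,"dy":0,"dz":0.05,"wx":0,"wy":0,"wz":0},
  {"dx":0,"dy":0,"dz":0.05,"wx":0,"wy":0,"wz":0},
])

```text
time_s: 17.1
eef_pos: [644.2, 218.2, 205.2]
ee_rot: [0.0, 0.023, 1.0, -0.0]
force: [-0.6, -0.0, -0.2]
grip_width: -0.002
grip_force: 0.0
```

Emit:
step_arm([
  {"dx":0,"dy":0,"dz":0.05,"wx":0,"wy":0,"wz":0},
  {"dx":0,"dy":0,"dz":0.05,"wx":0,"wy":0,"wz":0},
  {"dx":0,"dy":0,"dz":0.05,"wx":0,"wy":0,"wz":0},
  {"dx":0,"dy":0,"dz":0.05,"wx":0,"wy":0,"wz":0},
  {"dx":0,"dy":0,"dz":0.05,"wx":0,"wy":0,"wz":0},
])

```text
time_s: 17.6
eef_pos: [644.2, 218.3, 200.4]
ee_rot: [0.001, 0.023, 1.0, 0.0]
force: [-3.4, -1.3, 7.5]
grip_width: 0.001
grip_force: 3.8
```

Emit:
step_arm([
  {"dx":0,"dy":0,"dz":0.05,"wx":0,"wy":0,"wz":0},
  {"dx":0,"dy":0,"dz":0.05,"wx":0,"wy":0,"wz":0},
  {"dx":0,"dy":0,"dz":0.05,"wx":0,"wy":0,"wz":0},
  {"dx":0,"dy":0,"dz":0.05,"wx":0,"wy":0,"wz":0},
])

```text
time_s: 18.0
eef_pos: [644.3, 218.2, 195.4]
ee_rot: [0.001, 0.023, 1.0, 0.0]
force: [-3.1, -1.5, 8.4]
grip_width: -0.001
grip_force: 3.8
```

Emit:
step_arm([
  {"dx":0,"dy":0,"dz":0.04,"wx":0,"wy":0,"wz":0},
  {"dx":0,"dy":0,"dz":0.04,"wx":0,"wy":0,"wz":0},
  {"dx":0,"dy":0,"dz":0.04,"wx":0,"wy":0,"wz":0},
])

```text
time_s: 18.3
eef_pos: [644.3, 218.3, 193.0]
ee_rot: [0.001, 0.023, 1.0, 0.0]
force: [-5.8, -1.8, 14.4]
grip_width: 0.0
grip_force: 7.1
```

Emit:
step_arm([
  {"dx":0,"dy":0,"dz":0.04,"wx":0,"wy":0,"wz":0},
  {"dx":0,"dy":0,"dz":0.04,"wx":0,"wy":0,"wz":0},
  {"dx":0,"dy":0,"dz":0.03,"wx":0,"wy":0,"wz":0},
  {"dx":0,"dy":0,"dz":0,"wx":0,"wy":0,"wz":0},
])

```text
time_s: 18.7
eef_pos: [644.4, 218.4, 192.9]
ee_rot: [0.002, 0.023, 1.0, 0.0]
force: [-8.9, -2.1, 23.4]
grip_width: -0.005
grip_force: 11.7
```

Emit:
step_arm([
  {"dx":0,"dy":0,"dz":-0.15,"wx":0,"wy":0,"wz":0},
  {"dx":0,"dy":0,"dz":-0.3,"wx":0,"wy":0,"wz":0},
  {"dx":0,"dy":0,"dz":-0.8,"wx":0,"wy":0,"wz":0},
  {"dx":0,"dy":0,"dz":-1,"wx":0,"wy":0,"wz":0},
  {"dx":0.3,"dy":0,"dz":-1,"wx":0,"wy":0,"wz":0},
])

```text
time_s: 19.2
eef_pos: [636.9, 218.3, 269.9]
ee_rot: [-0.0, 0.024, 1.0, -0.0]
force: [0.4, -0.3, 0.6]
grip_width: -0.001
grip_force: 0.0
```

Emit:
step_arm([
  {"dx":1,"dy":-0.5,"dz":-0.5,"wx":0,"wy":0,"wz":0},
  {"dx":1,"dy":-0.5,"dz":-0.5,"wx":0,"wy":0,"wz":0},
  {"dx":1,"dy":-0.5,"dz":0,"wx":0,"wy":0,"wz":0},
  {"dx":1,"dy":-0.5,"dz":0,"wx":0,"wy":0,"wz":0},
  {"dx":1,"dy":-0.5,"dz":0,"wx":0,"wy":0,"wz":0},
])

```text
time_s: 19.7
eef_pos: [507.8, 161.6, 294.6]
ee_rot: [0.0, 0.023, 1.0, -0.0]
force: [0.4, -0.1, 0.7]
grip_width: 0.0
grip_force: 0.0
```

Emit:
step_arm([
  {"dx":1,"dy":0,"dz":0,"wx":0,"wy":0,"wz":0},
  {"dx":1,"dy":0,"dz":0,"wx":0,"wy":0,"wz":0},
  {"dx":0.4,"dy":0,"dz":0,"wx":0,"wy":-1,"wz":0},
  {"dx":0,"dy":0,"dz":0,"wx":0,"wy":-1,"wz":0},
  {"dx":0,"dy":0,"dz":0,"wx":0,"wy":-1,"wz":0},
])

```text
time_s: 20.2
eef_pos: [448.9, 164.8, 295.1]
ee_rot: [0.159, 0.023, 0.987, -0.004]
force: [0.1, 0.6, -0.0]
grip_width: -0.0
grip_force: 0.0
```

Emit:
step_arm([
  {"dx":0,"dy":0,"dz":0,"wx":0,"wy":-1,"wz":0},
  {"dx":0,"dy":0,"dz":0,"wx":0,"wy":-1,"wz":0},
  {"dx":0,"dy":0,"dz":0,"wx":0,"wy":0,"wz":0},
  {"dx":0,"dy":0,"dz":0,"wx":0,"wy":0,"wz":0},
])

```text
time_s: 20.6
eef_pos: [449.0, 164.8, 294.9]
ee_rot: [0.258, 0.023, 0.966, -0.006]
force: [-0.1, 0.6, 0.4]
grip_width: 0.001
grip_force: 0.0
```

```bash
python3 look.py 5
```

```text
20.6 [449.  164.8 294.9]
wrist lid_a_top 0.82 [644.6 218.3 172.1]
wrist jar_a 0.91 [640.8 112.2  93.1]
wrist jar_a 0.83 [648.4 215.   90.3]
wrist jar_a 0.69 [536.8 228.8  90.9]
wrist jar_a 0.63 [531.3 122.8  89.1]
wrist top_handle 0.7 [ 5.795e+02 -2.000e-01  1.755e+02]
top lid_a_top 0.64 [644.6 217.9 169.3]
top jar_a 0.9 [641.1 218.7  92.1]
top jar_a 0.9 [535.4 225.1  95.5]
top jar_a 0.61 [637.9 118.6  90.4]
top jar_a 0.58 [524.2 121.6  92.2]
top top_handle 0.71 [581.7   1.  179. ]
scene lid_a_top 0.75 [647.7 219.4 168.9]
scene lid_a_top 0.66 [561.2 515.  207.6]
scene jar_a 0.97 [639.8 114.8  90.8]
scene jar_a 0.87 [534.9 221.8  92.2]
scene jar_a 0.64 [528.1 122.7  87.3]
scene jar_a 0.61 [647.7 220.9  92.5]
scene top_handle 0.81 [577.7   2.5 180.7]
```

View pics/wrist_5.png

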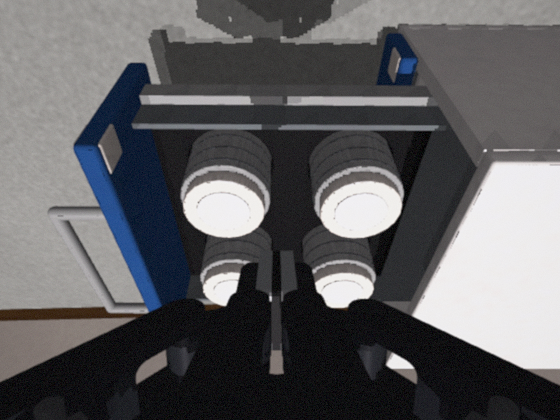

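All four lids show no orange now, at (225,205), (360,205), (230,285) and (340,285). The jars are upright and the drawer is out.

```bash
python3 -c "
from h import *
print(finish_job())"
```

```text
the job is handed in; nothing more can be done
None
```

The job is handed in: the drawer is out at its stop, the two proud lids (the cabinet-side pair) are pressed home at no more than about 26 N, and the four jars stand upright in their wells; the last wrist picture shows no orange ring on any lid.

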